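Seat the yellow-capped tube and start the block heater

ROBOT

A 6-joint arm with a two-finger parallel gripper is mounted at the origin on the work surface. World frame = base frame: x ahead of the robot, y to its left, z up, the work surface at z = 0. Lengths are in m, angles in rad, forces in N, time in s.
With the tool pointing down it reaches from about 0.4 to 0.925 m from the base axis. Payload 12.5 kg.
Tool frame: the origin (TCP) lies on the centre line of the jaws, within the pads' length; the fingertips stand nose_length ahead of it and the grasp point (between the pads) is the TCP (nose_length is the distance from the TCP to the fingertips, in m); z points along the fingers, y is the line along which they close (so a half turn about z gives the same grasp; the last joint's range is limited). The gripper opens to 95 mm and grips with 3 to 60 N. Pads are 20 mm wide; open, the fingers measure 119 mm over their backs; the gripper's body (75 mm by 180 mm) begins 59 mm behind the grasp point.
Start: joints at [1.106, 0.491, 1.559, -0, 1.092, -0.106], TCP at [0.219, 0.585, 0.202] pointing down, gripper open.
Joint ranges: [-3.1, 3.1], [-0.84, 2.19], [0.05, 2.79], [-1.13, 4.28], [0.06, 2.93], [-2.69, 2.69]. Speed limits (rad/s): [2.22, 2.22, 2.79, 3.14, 3.14, 3.14].

INTERFACE

Orientations are given as a unit quaternion [x, y, z, w].
In Python, from plant import state, camera, hand_in, nose_length gives the robot as it stands.
- The arm moves only by the shell command python3 -m creep 'ROWS' [OPENING] [FORCE]. ROWS is JSON, a list of rows, each an object of numbers: "x", "y", "z": the shift along the world's x, y, z in m; "turn": the turn about the world's z in rad. In form: [{"x": .., "y": .., "z": .., "turn": ..}, ...]. A call has 1 to 8 rows; each row shifts and turns the commanded pose from where the row before left it; what a row does not reach is not made up. A row lasts 1/10 s, in which the tool goes at most 50 mm and 8.59 degrees, less where a joint would pass 70% of its speed; a pose out of reach is approached as far as the arm can. A call with a gripper value outside its range is refused whole. OPENING is the finger opening in m, from 0 to 0.0951, set as the call begins (- or left out, the last holds). The fingers move at their own pace and stop on an object; FORCE is the grip in N (left out, the last holds). Time passes only in rows, so rows that do not move let the fingers close. It gives the time, the measured TCP pose, the force, the opening and the grip force at its end, in the units of the state.
- state(): the state, without advancing time (a new reading comes with each control period).
- camera(name): name is "side" or "top"; returns a dict with "image" (384x512x3 uint8, red, green, blue), "depth" (384x512 float32, m along the optical axis (not along the pixel's ray), 0 where there is no reading), "K" (3x3 intrinsics, pixels), "R" (3x3) and "t" (3): a world point X has camera coordinates R X + t. Camera axes: x right, y down, z forward; pixel columns grow to the right and rows downward; lengths in m; the calibration is good to about 2 mm. A picture is of the moment at which its call begins.
- hand_in(): hands the job in; it is judged then, once.
The state is a dict: "t": time; "joint_pos": joint angles; "dq": joint speeds; "tau": joint torques, N m; "position": TCP position; "eef_rot": TCP orientation; "contact_force": force on the tool from outside, world axes, zero at the start; "ft_torque": the same for the moment, N m; "finger_gap": finger opening in m; "gripper_force": force on a finger pad.
Only numpy, scipy, OpenCV 4.12 (cv2) and the standard library are available. Lean on these libraries where they do the work, as an engineer would, in place of code of your own. Each camera call takes 0.05 s, during which the arm holds its last target. There are 200 camera calls.

TASK

With the fingertips, gently push the yellow-capped tube in the block heater straight down until it is fully home, level with the blue-capped ones, and do not pull it up. Then press the heater's green key all the way down, let it come back up and withdraw. Leave the blue-capped tubes, the red and grey keys and everything else on the bench alone.

Things in the scene. Friction and masses are not known exactly. Their poses are not given: they have to be found in the camera images.
- heater: White dry-block heater fixed to the bench: 270 mm (its x) by 250 mm (its y), deck 85 mm above its origin. Origin: centre of its underside, on the bench; +z up; its key strip lies along its -x edge. Six tube holes in its deck, at x = 12 or 78 mm and y = -62, 0 or 62 mm; three keys at x = -95 mm and y = -58, 0 or 58 mm. Which tube or key is in which place varies.
- yellow_tube: The one yellow-capped tube in the heater. Cap 35 mm across and 20 mm high on a clear tube 29 mm across; origin: centre of the cap's flat top. It stands upright in a tight hole, 14 to 22 mm too high. Pressed straight down it slides against about 5 N of steady friction (more if pushed fast) and stops hard when home: the cap's top is then 130 mm above the heater's origin, level with the blue caps. It stays where it is left.
- green_key (a joint): How far the green key is pressed, m: 0 up, 0.006 fully down. Sprung: about 5 N holds it fully down; it comes back up when released.
- green_key_top (a point): Centre of the top of the green key, a round push button 28 mm across on the heater's key strip; it moves down with the key.
- red_key (a joint): How far the red key is pressed, m: 0 up, 0.006 down. Leave alone.
- red_key_top (a point): Centre of the top of the red key, same size as the green one.
- grey_key (a joint): How far the grey key is pressed, m: 0 up, 0.006 down. Leave alone.
- grey_key_top (a point): Centre of the top of the grey key, same size as the green one.
- green_key_base: Black housing of the green key, fixed on the heater's deck; origin: centre of its underside, on the deck.
- amber_bottle: Loose amber glass bottle with a black cap, 70 mm across, 150 mm high, standing on the bench; origin: centre of its underside. Leave alone.
- jar_a: Loose clear specimen jar with a yellow lid, 48 mm across, 60 mm high, on the bench (not the tube meant); origin: centre of its underside. Leave alone.
- jar_b: A second such jar with a yellow lid, same size and origin. Leave alone.
- beaker: Loose glass beaker, 68 mm across, 90 mm high; origin: centre of its underside. Leave alone.
- timer: Loose flat white timer, 60 x 75 mm, 22 mm high; origin: centre of its underside. Leave alone.
- blue_tube0: Blue-capped tube in the heater, same size as the yellow one and already home; origin: centre of the cap's flat top, 130 mm above the heater's origin. Leave alone.
- blue_tube1: Blue-capped tube in the heater, same size as the yellow one and already home; origin: centre of the cap's flat top, 130 mm above the heater's origin. Leave alone.
- blue_tube2: Blue-capped tube in the heater, same size as the yellow one and already home; origin: centre of the cap's flat top, 130 mm above the heater's origin. Leave alone.
- blue_tube3: Blue-capped tube in the heater, same size as the yellow one and already home; origin: centre of the cap's flat top, 130 mm above the heater's origin. Leave alone.
- blue_tube4: Blue-capped tube in the heater, same size as the yellow one and already home; origin: centre of the cap's flat top, 130 mm above the heater's origin. Leave alone.

How it is judged:
By the outcome, as a careful person would: the job done as asked, in the order asked, and still so for the second after the job is handed in, with the robot touching nothing.
It also fails if it takes over 40 s, if anything falls off the work surface, if the arm or the gripper's body presses on something with over 40 N, if the wrist force passes 120 N, or if a joint passes its speed limit or range.

## Working session

There is one attempt and no reset: what is moved stays moved. The work goes in short steps, Python scripts to look and compute and a shell command to move; the robot and the scene stay as the last step left them, time stands still between calls to the robot, and variables do not carry over. Pictures are saved under pics/ and viewed, at most 10 in all, crops included, and the job is handed in when it is done.

```bash
mkdir -p pics
cat > h.py <<'E'
import numpy as np, cv2
from plant import state, camera, nose_length
def snap(n,f):
    c=camera(n); cv2.imwrite('pics/'+f,c['image'][:,:,::-1]); np.savez('pics/'+n+'.npz',**c); return c
def world(c):
    d=np.asarray(c['depth']); v,u=np.indices(d.shape); K=c['K']
    P=np.stack([(u-K[0,2])/K[0,0]*d,(v-K[1,2])/K[1,1]*d,d],-1)
    return (P-c['t'])@c['R']
E
python3 - <<'E'
from h import *
snap('top','top0.png');snap('side','side0.png')
s=state();print(nose_length,s)
E
```

```text
0.019 {'t': 0.1, 'joint_pos': array([ 1.10639082e+00,  4.91511437e-01,  1.55938030e+00, -7.06336174e-06,
        1.09167545e+00, -1.05585518e-01]), 'dq': array([-0.00069429, -0.0015619 , -0.00094252, -0.00175742,  0.00117662,
        0.00099029]), 'tau': array([ 1.17442720e-03, -6.13641214e+01, -2.58621919e+01,  6.89048599e-02,
        4.63873730e-02,  1.06084676e-04]), 'position': array([0.21935566, 0.58501126, 0.20181546]), 'eef_rot': array([ 1.78447444e-01,  9.83949324e-01, -4.68495145e-04, -1.33990445e-04]), 'contact_force': array([0.41930186, 0.04187792, 0.41904923]), 'ft_torque': array([0.02267541, 0.03120899, 0.0233777 ]), 'gripper_force': 0.0017830968999987817, 'finger_gap': 0.09520797772435978}
```

View pics/top0.png

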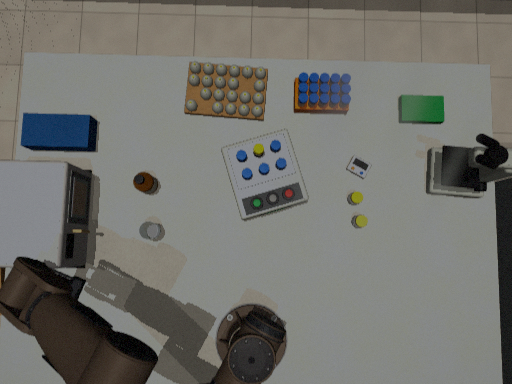

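View pics/side0.png

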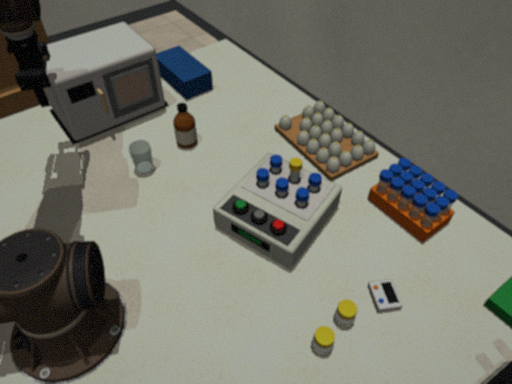

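The top view shows the yellow cap at about (258,150), in the middle of the far row, and the green key at (257,203), at the left end of the strip. In the side view they are at (296,163) and (241,206). Next I'll measure them.

Run:
```python
from h import *
from scipy import ndimage as nd
for n in ('top','side'):
    c=dict(np.load(f'pics/{n}.npz')); W=world(c); hsv=cv2.cvtColor(c['image'],cv2.COLOR_RGB2HSV).astype(int)
    H,S,V=hsv[...,0],hsv[...,1],hsv[...,2]
    for col,m,zr in (('yellow',(H>22)&(H<35)&(S>130)&(V>90),(.125,.17)),('blue',(H>100)&(H<125)&(S>150),(.12,.14)),('green',(H>45)&(H<80)&(S>100),(.085,.12)),('red',((H<6)|(H>174))&(S>120),(.085,.12))):
        m=m&(W[...,2]>zr[0])&(W[...,2]<zr[1])&(np.hypot(W[...,0]-.6,W[...,1])<.35)
        L,k=nd.label(m)
        for i in range(1,k+1):
            q=L==i
            if q.sum()<8: continue
            p=W[q]; t=p[p[:,2]>np.percentile(p[:,2],90)-.006]
            print(n,col,q.sum(),nd.center_of_mass(q)[::-1],'mid',((t.min(0)+t.max(0))/2).round(4),'mean',t.mean(0).round(4),'z90',np.percentile(p[:,2],90).round(4))
```

```text
top yellow 81 (np.float64(258.2962962962963), np.float64(148.34567901234567)) mid [ 0.6643 -0.0089  0.1546] mean [ 0.663  -0.0077  0.1532] z90 0.1554
top blue 65 (np.float64(275.2923076923077), np.float64(144.76923076923077)) mid [ 0.6815 -0.0662  0.1332] mean [ 0.6825 -0.0675  0.1316] z90 0.1342
top blue 66 (np.float64(241.07575757575756), np.float64(154.83333333333334)) mid [0.6449 0.0506 0.1323] mean [0.6446 0.0499 0.1307] z90 0.1325
top blue 68 (np.float64(280.72058823529414), np.float64(162.85294117647058)) mid [ 0.6199 -0.0864  0.1324] mean [ 0.6202 -0.0878  0.1307] z90 0.1331
top blue 67 (np.float64(263.55223880597015), np.float64(167.73134328358208)) mid [ 0.6015 -0.0281  0.1321] mean [ 0.6015 -0.0286  0.1312] z90 0.1336
top blue 68 (np.float64(246.48529411764707), np.float64(172.89705882352942)) mid [0.5829 0.0299 0.1315] mean [0.5823 0.0292 0.131 ] z90 0.1333
top green 52 (np.float64(256.53846153846155), np.float64(202.42307692307693)) mid [ 0.4838 -0.007   0.1085] mean [ 0.4848 -0.007   0.1075] z90 0.1097
top red 54 (np.float64(288.2962962962963), np.float64(192.9814814814
[... 551 characters left out ...]
p.float64(178.64646464646464)) mid [ 0.6824 -0.0726  0.1302] mean [ 0.6817 -0.0733  0.1299] z90 0.1321
side blue 103 (np.float64(281.99029126213594), np.float64(183.4271844660194)) mid [ 0.6018 -0.0336  0.1299] mean [ 0.6004 -0.0346  0.1299] z90 0.1316
side blue 108 (np.float64(302.4074074074074), np.float64(193.1851851851852)) mid [ 0.6207 -0.0922  0.1299] mean [ 0.6201 -0.0926  0.1298] z90 0.1318
side green 99 (np.float64(240.23232323232324), np.float64(204.4747474747475)) mid [ 0.4819 -0.01    0.1073] mean [ 0.482  -0.0116  0.1069] z90 0.1084
side red 114 (np.float64(277.8157894736842), np.float64(224.66666666666666)) mid [ 0.5188 -0.1196  0.1073] mean [ 0.518  -0.1211  0.107 ] z90 0.1086
```

The two views agree within 4 mm. The tube top is at (0.663, -0.010, 0.152), about 22 mm high, and the green key is at (0.483, -0.009, 0.107). Next I'll close the fingers and travel above the tube.

```bash
python3 -m creep '[{"z":0.03},{"x":0.027,"y":-0.037},{"x":0.027,"y":-0.037},{"x":0.027,"y":-0.037},{"x":0.027,"y":-0.037},{"x":0.027,"y":-0.037},{"x":0.027,"y":-0.037},{"x":0.027,"y":-0.037}]' 0 20
python3 -m creep '[{"x":0.027,"y":-0.037},{"x":0.027,"y":-0.037},{"x":0.027,"y":-0.037},{"x":0.027,"y":-0.037},{"x":0.027,"y":-0.037},{"x":0.027,"y":-0.037},{"x":0.027,"y":-0.037},{}]'
```

```text
$[0]: bad value
$[0]: bad value
```

```bash
python3 -m creep '[{"x":0,"y":0,"z":0.03,"turn":0},{"x":0.027,"y":-0.037,"z":0,"turn":0},{"x":0.027,"y":-0.037,"z":0,"turn":0},{"x":0.027,"y":-0.037,"z":0,"turn":0},{"x":0.027,"y":-0.037,"z":0,"turn":0},{"x":0.027,"y":-0.037,"z":0,"turn":0},{"x":0.027,"y":-0.037,"z":0,"turn":0},{"x":0.027,"y":-0.037,"z":0,"turn":0}]' 0 20
python3 -m creep '[{"x":0.027,"y":-0.037,"z":0,"turn":0},{"x":0.027,"y":-0.037,"z":0,"turn":0},{"x":0.027,"y":-0.037,"z":0,"turn":0},{"x":0.027,"y":-0.037,"z":0,"turn":0},{"x":0.027,"y":-0.037,"z":0,"turn":0},{"x":0.027,"y":-0.037,"z":0,"turn":0},{"x":0.027,"y":-0.037,"z":0,"turn":0},{"x":0,"y":0,"z":0,"turn":0}]'
```

```text
t: 0.9
position: [0.4092, 0.3245, 0.2323]
eef_rot: [0.178, 0.984, -0.0, -0.0]
contact_force: [0.7, 1.1, -0.8]
finger_gap: 0.0364
gripper_force: 0.0
t: 1.7
position: [0.5997, 0.0631, 0.2315]
eef_rot: [0.18, 0.984, -0.0, 0.0]
contact_force: [-0.0, 0.3, -0.2]
finger_gap: 0.0007
gripper_force: 0.0
```

```bash
python3 -m creep '[{"x":0.021,"y":-0.025,"z":0,"turn":0},{"x":0.021,"y":-0.025,"z":0,"turn":0},{"x":0.021,"y":-0.023,"z":0,"turn":0},{"x":0,"y":0,"z":-0.02,"turn":0},{"x":0,"y":0,"z":-0.02,"turn":0},{"x":0,"y":0,"z":0,"turn":0},{"x":0,"y":0,"z":0,"turn":0}]'
python3 - <<'E'
from h import *
a=snap('top','top1.png')['image'];b=snap('side','side1.png')['image']
f=lambda i,u,v:cv2.resize(i[v-40:v+40,u-50:u+50],(400,320),interpolation=cv2.INTER_CUBIC)
cv2.imwrite('pics/c1.png',np.hstack([f(a,258,165),f(b,290,170)])[:,:,::-1])
E
```

```text
t: 2.4
position: [0.6603, -0.0053, 0.1926]
eef_rot: [0.178, 0.984, 0.0, -0.0]
contact_force: [0.8, 0.1, 1.4]
finger_gap: 0.0005
gripper_force: 0.0
```

View pics/c1.png

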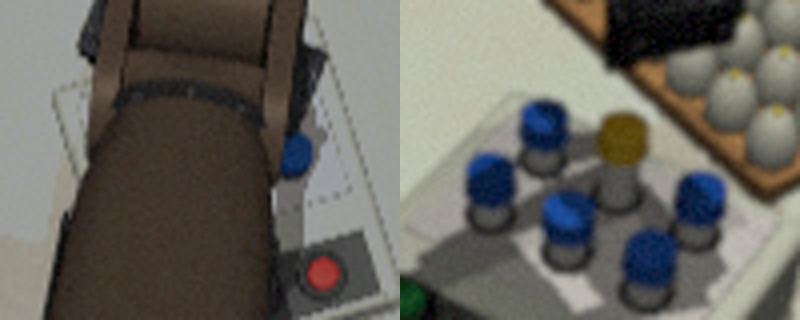

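The crop shows the yellow cap clear of the fingers, with a black part above and to the right of it at crop (670,20). I'll check where the tips should project.

Run:
```python
from h import *
c=dict(np.load('pics/side.npz'))
for X in ([.6603,-.0053,.1736],[.6603,-.0053,.2516],[.663,-.010,.152]):
    q=c['K']@(c['R']@np.array(X)+c['t']); print(q[:2]/q[2],q[2])
i=c['image'][:,:,::-1][60:230,200:400]
cv2.imwrite('pics/c2.png',cv2.resize(i,None,fx=3.5,fy=3.5,interpolation=cv2.INTER_CUBIC))
W=world(c);
for v in range(120,170,6): print(v,[tuple(W[v,u].round(3)) for u in (288,296,304)])
```

```text
[293.27920474 155.07001349] 1.1216363270161342
[295.57183992 132.07267093] 1.0645259674689693
[294.60174081 161.58217781] 1.136003268563646
120 [(np.float64(0.628), np.float64(-0.009), np.float64(0.307)), (np.float64(0.623), np.float64(-0.041), np.float64(0.329)), (np.float64(0.637), np.float64(-0.052), np.float64(0.329))]
126 [(np.float64(0.621), np.float64(-0.018), np.float64(0.298)), (np.float64(0.619), np.float64(-0.046), np.float64(0.317)), (np.float64(0.625), np.float64(-0.066), np.float64(0.326))]
132 [(np.float64(0.837), np.float64(0.21), np.float64(0.023)), (np.float64(0.601), np.float64(-0.067), np.float64(0.322)), (np.float64(0.61), np.float64(-0.083), np.float64(0.328))]
138 [(np.float64(0.821), np.float64(0.19), np.float64(0.018)), (np.float64(0.601), np.float64(-0.069), np.float64(0.306)), (np.float64(0.612), np.float64(-0.083), np.float64(0.309))]
144 [(np.float64(0.814), np.float64(0.18), np.float64(0.002)), (np.float64(0.599), np.float64(-0.073), np.float64(0.291)), (np.float64(0.619), np.float64(-0.078), np.float64(0.284))]
150 [(np.float64(0.796), np.float64(0.159), np.float64(0.0)), (np.float64(0.815), np.float64(0.141), np.float64(0.003)), (np.float64(0.823), np.float64(0.113), np.float64(0.019))]
156 [(np.float64(0.778), np.float64(0.138), np.float64(-0.001)), (np.float64(0.798), np.float64(0.121), np.float64(0.001)), (np.float64(0.814), np.float64(0.102), np.float64(0.006))]
162 [(np.float64(0.701), np.float64(0.055), np.float64(0.079)), (np.float64(0.666), np.float64(-0.012), np.float64(0.151)), (np.float64(0.801), np.float64(0.086), np.float64(-0.001))]
168 [(np.float64(0.681), np.float64(0.031), np.float64(0.085)), (np.float64(0.658), np.float64(-0.023), np.float64(0.141)), (np.float64(0.779), np.float64(0.062), np.float64(0.003))]
```

View pics/c2.png

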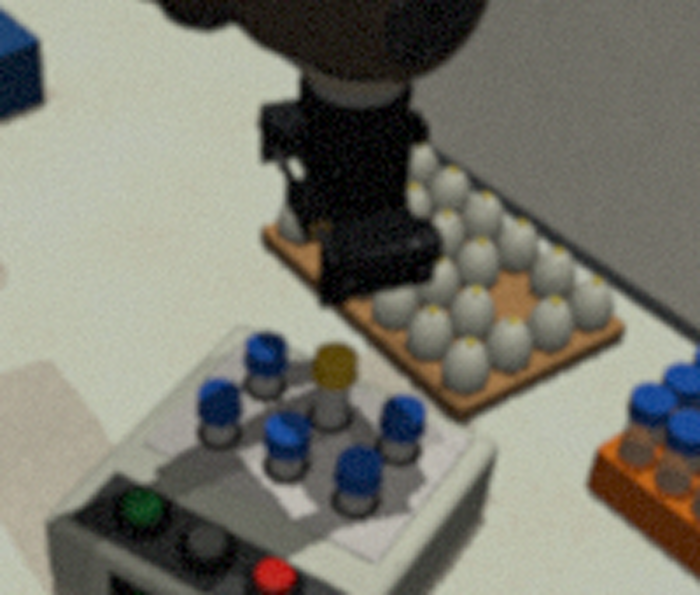

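The tips should show at about (293,155), but only background is there. I'll compare with the start image, where the tool pose was also known, before descending.

Run:
```python
from h import *
c=dict(np.load('pics/side.npz'));P=lambda X:(lambda q:(q[:2]/q[2]).round(1))(c['K']@(c['R']@np.array(X)+c['t']))
print('cam',(-c['R'].T@c['t']).round(3))
print('start tip',P([.219,.585,.183]),P([.219,.585,.261]))
s=state();print(s['t'],s['position'],s['eef_rot'],s['joint_pos'])
W=world(c);m=(W[...,2]>.165)&(c['depth']>0)
for v in range(100,150,4):
    r=[(u,*W[v,u].round(3).tolist()) for u in range(270,330,6) if m[v,u]]; print(v,r)
i=cv2.imread('pics/side0.png')[0:130,0:130]
cv2.imwrite('pics/c3.png',cv2.resize(i,None,fx=4,fy=4,interpolation=cv2.INTER_CUBIC))
```

```text
cam [ 0.073 -0.6    0.935]
start tip [ 49.2 104.9] [39.6 82.1]
2.5 [ 0.66076879 -0.00541838  0.19356125] [1.78215869e-01 9.83991133e-01 1.01852696e-04 7.37387572e-04] [-1.08137535e-01  5.50075271e-01  1.47537077e+00  1.09737717e-04
  1.11466110e+00 -1.32063603e+00]
100 [(276, 0.658, 0.074, 0.304), (282, 0.653, 0.045, 0.322), (288, 0.639, 0.008, 0.349), (294, 0.614, -0.037, 0.386), (300, 0.628, -0.042, 0.383), (306, 0.64, -0.048, 0.381), (312, 0.651, -0.056, 0.381), (318, 0.665, -0.06, 0.377)]
104 [(276, 0.658, 0.073, 0.293), (282, 0.674, 0.067, 0.289), (288, 0.638, 0.006, 0.34), (294, 0.614, -0.039, 0.376), (300, 0.624, -0.047, 0.376), (306, 0.639, -0.051, 0.373), (312, 0.651, -0.058, 0.371)]
108 [(282, 0.651, 0.041, 0.302), (288, 0.638, 0.005, 0.329), (294, 0.633, -0.02, 0.345), (300, 0.626, -0.046, 0.364), (306, 0.639, -0.053, 0.363), (312, 0.652, -0.058, 0.36)]
112 [(282, 0.635, 0.022, 0.308), (288, 0.638, 0.004, 0.318), (294, 0.629, -0.025, 0.339), (300, 0.624, -0.049, 0.356), (306, 0.641, -0.052, 0.35), (312, 0.653, -0.059, 0.349)]
116 [(282, 0.635, 0.021, 0.297), (288, 0.637, 0
[... 562 characters left out ...]
-0.065, 0.325), (306, 0.624, -0.074, 0.326), (312, 0.635, -0.082, 0.327), (318, 0.645, -0.09, 0.327), (324, 0.654, -0.1, 0.329)]
132 [(294, 0.615, -0.046, 0.301), (300, 0.604, -0.076, 0.326), (306, 0.615, -0.084, 0.326), (312, 0.628, -0.09, 0.324), (318, 0.64, -0.097, 0.322), (324, 0.655, -0.101, 0.318)]
136 [(294, 0.648, -0.014, 0.251), (300, 0.602, -0.079, 0.318), (306, 0.615, -0.085, 0.315), (312, 0.63, -0.09, 0.311), (318, 0.649, -0.091, 0.302), (324, 0.665, -0.094, 0.296)]
140 [(294, 0.651, -0.012, 0.235), (300, 0.607, -0.076, 0.302), (306, 0.623, -0.08, 0.296), (312, 0.636, -0.086, 0.293), (318, 0.651, -0.091, 0.289)]
144 [(294, 0.652, -0.012, 0.221), (300, 0.61, -0.075, 0.287)]
148 []
```

View pics/c3.png

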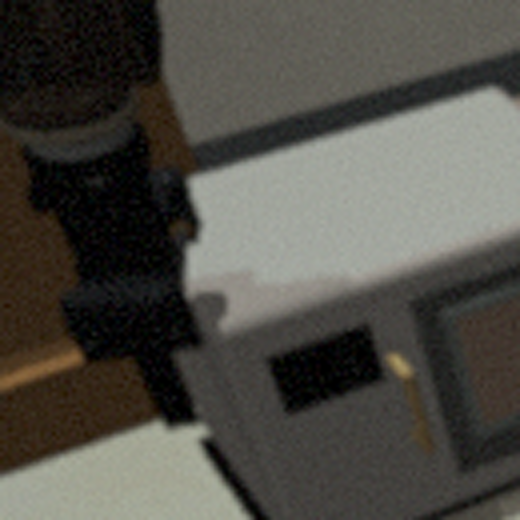

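The start pose matches: its tip is at px (46,105) against a predicted (49,105). Now the visible finger ends at row 146, about z 0.21, which looks higher than expected. I'll take one zoomed depth profile and re-check nose_length.

Run:
```python
from h import *
print(nose_length, state()['position'])
c=camera('side');W=world(c)
for v in range(134,168,2): print(v,[(u,*W[v,u].round(2).tolist(),int(c['image'][v,u].mean())) for u in (286,290,293,296,299)])
cv2.imwrite('pics/c4.png',cv2.resize(c['image'][115:185,250:340,::-1],None,fx=7,fy=7,interpolation=cv2.INTER_NEAREST))
```

```text
0.019 [ 0.66076879 -0.00541838  0.19356125]
134 [(286, 0.83, 0.21, 0.02, 108), (290, 0.83, 0.2, 0.02, 98), (293, 0.65, -0.01, 0.25, 9), (296, 0.6, -0.07, 0.31, 21), (299, 0.6, -0.08, 0.32, 13)]
136 [(286, 0.82, 0.2, 0.02, 77), (290, 0.83, 0.19, 0.02, 104), (293, 0.65, -0.01, 0.25, 0), (296, 0.6, -0.07, 0.31, 0), (299, 0.6, -0.08, 0.32, 2)]
138 [(286, 0.82, 0.2, 0.01, 45), (290, 0.82, 0.18, 0.02, 91), (293, 0.65, -0.01, 0.24, 0), (296, 0.6, -0.07, 0.31, 9), (299, 0.6, -0.08, 0.31, 12)]
140 [(286, 0.82, 0.2, 0.0, 96), (290, 0.82, 0.18, 0.02, 43), (293, 0.65, -0.01, 0.24, 0), (296, 0.6, -0.07, 0.3, 1), (299, 0.61, -0.07, 0.3, 13)]
142 [(286, 0.81, 0.19, 0.0, 171), (290, 0.82, 0.18, 0.01, 40), (293, 0.65, -0.01, 0.23, 4), (296, 0.6, -0.07, 0.29, 11), (299, 0.61, -0.07, 0.3, 13)]
144 [(286, 0.81, 0.19, -0.0, 187), (290, 0.82, 0.18, 0.0, 99), (293, 0.65, -0.01, 0.22, 4), (296, 0.6, -0.07, 0.29, 13), (299, 0.61, -0.07, 0.29, 15)]
146 [(286, 0.8, 0.18, -0.0, 186), (290, 0.81, 0.17, 0.0, 148), (293, 0.65, -0.01, 0.21, 43), (296, 0.66, -0.01, 0.21, 9), (299, 0.67, -0.02, 0.21, 64)]
148 [(286, 
[... 810 characters left out ...]
93, 0.67, 0.0, 0.15, 100), (296, 0.07, -0.6, 0.93, 96), (299, 0.68, -0.01, 0.15, 139)]
160 [(286, 0.76, 0.12, 0.0, 163), (290, 0.66, 0.0, 0.15, 112), (293, 0.67, -0.0, 0.15, 55), (296, 0.67, -0.01, 0.15, 49), (299, 0.68, -0.01, 0.15, 62)]
162 [(286, 0.69, 0.05, 0.09, 126), (290, 0.65, -0.0, 0.15, 71), (293, 0.66, -0.01, 0.15, 56), (296, 0.66, -0.01, 0.15, 64), (299, 0.67, -0.02, 0.15, 50)]
164 [(286, 0.69, 0.05, 0.09, 75), (290, 0.65, -0.01, 0.15, 47), (293, 0.65, -0.02, 0.15, 52), (296, 0.66, -0.02, 0.15, 52), (299, 0.67, -0.02, 0.15, 55)]
166 [(286, 0.68, 0.04, 0.09, 71), (290, 0.65, -0.01, 0.14, 45), (293, 0.65, -0.02, 0.15, 57), (296, 0.66, -0.02, 0.15, 64), (299, 0.66, -0.03, 0.15, 56)]
```

View pics/c4.png

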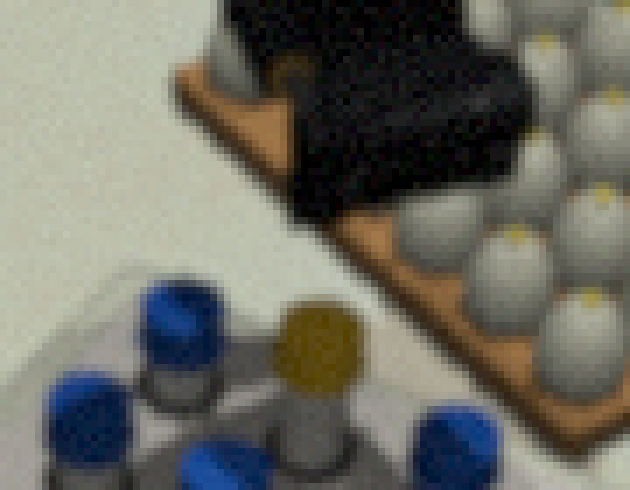

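The finger bottom is at z ≈ 0.208 and the body's lower edge at ≈ 0.287. Those two fit each other, but both are about 34 mm above what the reported pose implies. I'll descend by 16 mm, which is safe on either reading, and measure how the picture changes.

```bash
python3 -m creep '[{"x":0.002,"y":-0.004,"z":0,"turn":0},{"x":0,"y":0,"z":-0.004,"turn":0},{"x":0,"y":0,"z":-0.004,"turn":0},{"x":0,"y":0,"z":-0.004,"turn":0},{"x":0,"y":0,"z":-0.004,"turn":0},{"x":0,"y":0,"z":0,"turn":0},{"x":0,"y":0,"z":0,"turn":0}]'
python3 - <<'E'
from h import *
c=snap('side','side2.png');W=world(c);print(state()['t'],state()['position'])
m=(W[...,2]>.165)&(W[...,2]<.34)&(abs(W[...,0]-.65)<.03)&(abs(W[...,1]+.01)<.03)
for v in range(136,162,2):
    u=np.where(m[v,280:315])[0]+280
    if len(u): print(v,u.min(),u.max(),W[v,u[:]].mean(0).round(4))
# yellow cap
h=cv2.cvtColor(c['image'],cv2.COLOR_RGB2HSV).astype(int)
y=(h[...,0]>20)&(h[...,0]<36)&(h[...,1]>130)&(W[...,2]>.12)&(W[...,2]<.17)&(abs(W[...,0]-.66)<.04)
print(np.argwhere(y).mean(0),W[y].max(0),np.percentile(W[y][:,2],90))
E
```

```text
t: 3.25
position: [0.6624, -0.0097, 0.1762]
eef_rot: [0.178, 0.984, 0.0, -0.0]
contact_force: [0.1, 0.3, -0.1]
finger_gap: 0.0006
gripper_force: 0.0
3.3 [ 0.66250362 -0.00976948  0.17644703]
136 292 292 [6.547e-01 4.000e-04 2.379e-01]
138 292 293 [ 0.6535 -0.0033  0.2344]
140 292 294 [ 0.6533 -0.006   0.2297]
142 292 296 [ 0.6512 -0.0124  0.2286]
144 292 296 [ 0.6514 -0.0129  0.2222]
146 292 296 [ 0.6523 -0.0127  0.2148]
148 292 296 [ 0.6529 -0.0128  0.2077]
150 292 296 [ 0.6529 -0.0136  0.2014]
152 292 300 [ 0.6594 -0.015   0.192 ]
[164.63157895 295.09649123] [0.6758488  0.00156429 0.15632412] 0.15345708048540288
```

The tip is now at ≈ 0.190, with the same ~33 mm offset from the reported pose, so I'll go by the camera and force for height. xy is aligned with the cap to a few mm. I'll descend nearly to contact and then go slowly, watching the force.

```bash
python3 -m creep '[{"x":0,"y":0,"z":-0.005,"turn":0},{"x":0,"y":0,"z":-0.005,"turn":0},{"x":0,"y":0,"z":-0.005,"turn":0},{"x":0,"y":0,"z":-0.005,"turn":0},{"x":0,"y":0,"z":-0.005,"turn":0},{"x":0,"y":0,"z":-0.003,"turn":0},{"x":0,"y":0,"z":0,"turn":0}]'
python3 -m creep '[{"x":0,"y":0,"z":-0.002,"turn":0},{"x":0,"y":0,"z":-0.002,"turn":0},{"x":0,"y":0,"z":0,"turn":0}]'
python3 -m creep '[{"x":0,"y":0,"z":-0.002,"turn":0},{"x":0,"y":0,"z":-0.002,"turn":0},{"x":0,"y":0,"z":0,"turn":0}]'
python3 - <<'E'
from h import *
snap('side','side3.png')
i=cv2.imread('pics/side3.png')[115:185,250:340]
cv2.imwrite('pics/c5.png',cv2.resize(i,None,fx=7,fy=7,interpolation=cv2.INTER_CUBIC))
E
```

```text
t: 4.0
position: [0.6623, -0.0098, 0.1478]
eef_rot: [0.178, 0.984, 0.0, -0.0]
contact_force: [0.5, 0.1, -0.3]
finger_gap: 0.0001
gripper_force: 0.0
t: 4.3
position: [0.6624, -0.0098, 0.1441]
eef_rot: [0.178, 0.984, 0.0, -0.0]
contact_force: [0.6, 0.6, 0.1]
finger_gap: 0.0004
gripper_force: 0.0
t: 4.6
position: [0.6623, -0.0098, 0.14]
eef_rot: [0.178, 0.984, 0.0, -0.0]
contact_force: [0.0, -0.2, 0.3]
finger_gap: 0.0004
gripper_force: 0.0
```

View pics/c5.png

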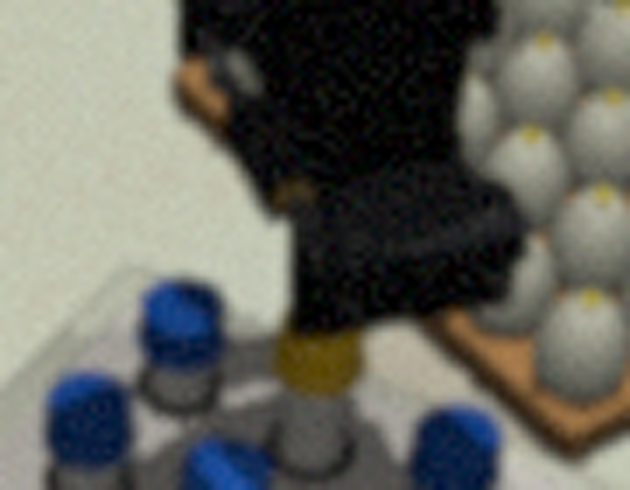

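The fingertips now sit over the cap with their lower edge at its top (crop (320,330)), so they are about to touch. I'll press slowly in small calls.

```bash
for i in 1; do python3 -m creep '[{"x":0,"y":0,"z":-0.001,"turn":0},{"x":0,"y":0,"z":-0.001,"turn":0},{"x":0,"y":0,"z":-0.001,"turn":0}]'
python3 -m creep '[{"x":0,"y":0,"z":-0.001,"turn":0},{"x":0,"y":0,"z":-0.001,"turn":0},{"x":0,"y":0,"z":-0.001,"turn":0}]'
python3 -m creep '[{"x":0,"y":0,"z":-0.001,"turn":0},{"x":0,"y":0,"z":-0.001,"turn":0},{"x":0,"y":0,"z":-0.001,"turn":0}]'; done | grep -E "posi|contact"
```

```text
position: [0.6625, -0.0098, 0.1377]
contact_force: [-1.6, -0.8, 5.5]
position: [0.6625, -0.0098, 0.1344]
contact_force: [-1.3, 0.1, 5.2]
position: [0.6626, -0.0098, 0.1313]
contact_force: [-0.8, -0.4, 4.9]
```

Contact is at TCP z ≈ 0.139, with a steady 5 N of sliding friction. I'll keep going until it stops.

```bash
{ python3 -m creep '[{"x":0,"y":0,"z":-0.001,"turn":0},{"x":0,"y":0,"z":-0.001,"turn":0},{"x":0,"y":0,"z":-0.001,"turn":0}]'
python3 -m creep '[{"x":0,"y":0,"z":-0.001,"turn":0},{"x":0,"y":0,"z":-0.001,"turn":0},{"x":0,"y":0,"z":-0.001,"turn":0}]'
python3 -m creep '[{"x":0,"y":0,"z":-0.001,"turn":0},{"x":0,"y":0,"z":-0.001,"turn":0}]'
python3 -m creep '[{"x":0,"y":0,"z":-0.001,"turn":0},{"x":0,"y":0,"z":-0.001,"turn":0}]'; } | grep -E "posi|contact"
```

```text
position: [0.6625, -0.0098, 0.1283]
contact_force: [0.9, -0.8, 4.4]
position: [0.6625, -0.0098, 0.1253]
contact_force: [-0.4, 0.4, 4.3]
position: [0.6625, -0.0098, 0.1233]
contact_force: [0.6, -0.8, 5.1]
position: [0.6625, -0.0098, 0.1213]
contact_force: [1.7, 0.2, 4.3]
```

```bash
{ python3 -m creep '[{"x":0,"y":0,"z":-0.001,"turn":0},{"x":0,"y":0,"z":-0.001,"turn":0}]'
python3 -m creep '[{"x":0,"y":0,"z":-0.001,"turn":0}]'
python3 -m creep '[{"x":0,"y":0,"z":-0.001,"turn":0}]'; } | grep -E "posi|contact"
```

```text
position: [0.6625, -0.0098, 0.1193]
contact_force: [0.9, 0.6, 5.9]
position: [0.6625, -0.0098, 0.1183]
contact_force: [0.8, 1.3, 5.1]
position: [0.6626, -0.0098, 0.1179]
contact_force: [-2.9, 0.8, 16.2]
```

The force jumped to 16 N at 21 mm of travel, which is the hard stop. I'll hold briefly to confirm, then lift and look.

```bash
{ python3 -m creep '[{"x":0,"y":0,"z":-0.0005,"turn":0},{"x":0,"y":0,"z":0,"turn":0}]'
python3 -m creep '[{"x":0,"y":0,"z":0.003,"turn":0},{"x":0,"y":0,"z":0.01,"turn":0},{"x":0,"y":0,"z":0.03,"turn":0},{"x":-0.035,"y":0,"z":0.02,"turn":0},{"x":-0.045,"y":0,"z":0,"turn":0},{"x":-0.045,"y":0,"z":0,"turn":0},{"x":-0.045,"y":0,"z":0,"turn":0},{"x":0,"y":0,"z":0,"turn":0}]'; } | grep -E "t:|posi|contact"
python3 - <<'E'
from h import *
c=snap('side','side4.png');W=world(c)
h=cv2.cvtColor(c['image'],cv2.COLOR_RGB2HSV).astype(int);H,S=h[...,0],h[...,1]
for n,m in (('yel',(H>20)&(H<36)&(S>130)),('blu',(H>100)&(H<125)&(S>150)),('grn',(H>45)&(H<80)&(S>100))):
    k,L,st,ce=cv2.connectedComponentsWithStats((m&(W[...,2]>.095)&(W[...,2]<.17)&(abs(W[...,0]-.58)<.13)).astype(np.uint8))
    for i in range(1,k):
        if st[i,4]>20: p=W[L==i];print(n,ce[i].round(0),st[i,4],p.mean(0).round(3),np.percentile(p[:,2],90).round(4))
i=cv2.imread('pics/side4.png')[110:250,190:350]
cv2.imwrite('pics/c6.png',cv2.resize(i,None,fx=4,fy=4,interpolation=cv2.INTER_CUBIC))
E
```

```text
t: 7.15
position: [0.6626, -0.0098, 0.1179]
eef_rot: [0.178, 0.984, 0.0, 0.0]
contact_force: [-2.3, -0.2, 13.5]
t: 7.95
position: [0.4873, -0.0093, 0.1801]
eef_rot: [0.178, 0.984, -0.0, -0.002]
contact_force: [0.1, -0.4, -0.4]
yel [295. 170.] 129 [ 0.661 -0.016  0.126] 0.1319
blu [276. 161.] 101 [0.641 0.042 0.127] 0.1321
blu [264. 178.] 30 [0.578 0.014 0.121] 0.1297
blu [315. 179.] 110 [ 0.679 -0.075  0.127] 0.132
blu [282. 184.] 116 [ 0.598 -0.037  0.128] 0.1321
blu [302. 194.] 126 [ 0.618 -0.095  0.128] 0.1318
grn [240. 205.] 109 [ 0.481 -0.013  0.104] 0.1084
```

View pics/c6.png

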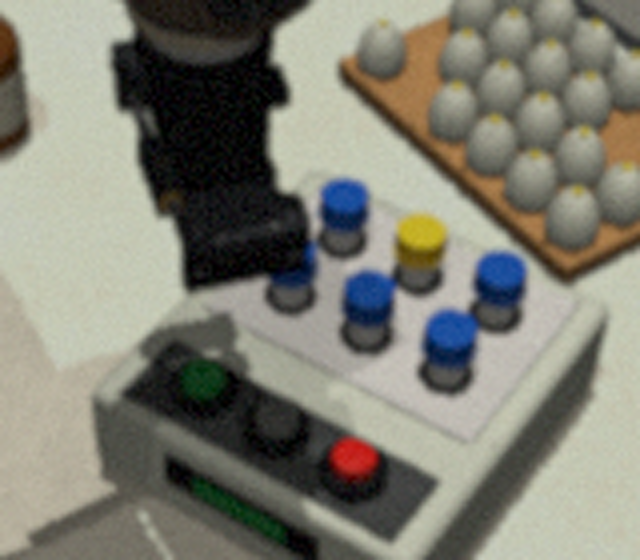

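The yellow cap is now level with the blue ones (0.1319 against 0.132) and everything else is undisturbed. Next is the green key at (0.482, -0.009), with contact expected at TCP z ≈ 0.095.

```bash
{ python3 -m creep '[{"x":-0.005,"y":0,"z":-0.02,"turn":0},{"x":0,"y":0,"z":-0.02,"turn":0},{"x":0,"y":0,"z":-0.02,"turn":0},{"x":0,"y":0,"z":-0.01,"turn":0},{"x":0,"y":0,"z":-0.006,"turn":0},{"x":0,"y":0,"z":0,"turn":0}]'
python3 -m creep '[{"x":0,"y":0,"z":-0.002,"turn":0},{"x":0,"y":0,"z":-0.002,"turn":0},{"x":0,"y":0,"z":-0.002,"turn":0}]'
python3 -m creep '[{"x":0,"y":0,"z":-0.001,"turn":0},{"x":0,"y":0,"z":-0.001,"turn":0}]'; } | grep -E "posi|contact"
python3 - <<'E'
from h import *
snap('side','side5.png')
i=cv2.imread('pics/side5.png')[140:240,190:310]
cv2.imwrite('pics/c7.png',cv2.resize(i,None,fx=5,fy=5,interpolation=cv2.INTER_CUBIC))
E
```

```text
position: [0.4877, -0.0098, 0.1035]
contact_force: [0.4, -0.4, 0.2]
position: [0.4877, -0.0098, 0.0982]
contact_force: [0.2, 0.5, 0.3]
position: [0.4875, -0.0098, 0.0959]
contact_force: [0.6, 0.6, -0.6]
```

View pics/c7.png

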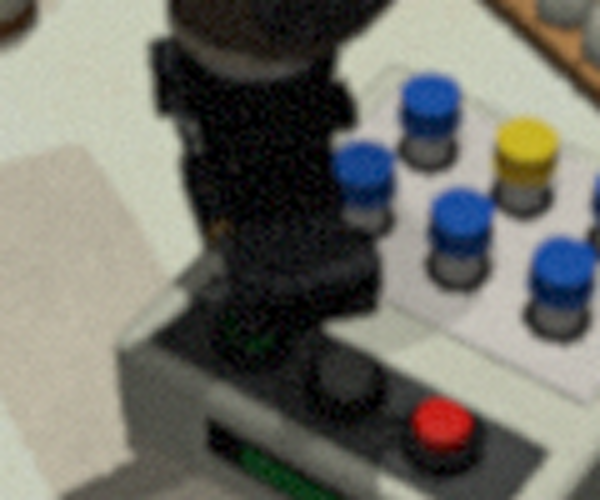

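The tip is just above the green key (crop (250,330)) and clear of its neighbours, but 5 mm too far in x because the last reading was taken mid-motion. I'll shift by -5 mm and then press.

```bash
{ python3 -m creep '[{"x":-0.003,"y":0,"z":0.002,"turn":0},{"x":-0.0025,"y":0.001,"z":-0.002,"turn":0},{"x":0,"y":0,"z":0,"turn":0}]'
python3 -m creep '[{"x":0,"y":0,"z":-0.001,"turn":0},{"x":0,"y":0,"z":-0.001,"turn":0}]'
python3 -m creep '[{"x":0,"y":0,"z":-0.001,"turn":0},{"x":0,"y":0,"z":-0.001,"turn":0}]'
python3 -m creep '[{"x":0,"y":0,"z":-0.001,"turn":0},{"x":0,"y":0,"z":-0.001,"turn":0}]'; } | grep -E "posi|contact"
```

```text
position: [0.4814, -0.0087, 0.0958]
contact_force: [-0.9, -0.5, 0.9]
position: [0.4819, -0.0088, 0.0939]
contact_force: [-0.7, 0.3, 1.0]
position: [0.482, -0.0088, 0.0918]
contact_force: [-1.5, 0.4, 3.5]
position: [0.4819, -0.0088, 0.0898]
contact_force: [-1.0, 1.2, 4.5]
```

```bash
{ python3 -m creep '[{"x":0,"y":0,"z":-0.001,"turn":0}]'
python3 -m creep '[{"x":0,"y":0,"z":-0.001,"turn":0}]'; } | grep -E "posi|contact"
```

```text
position: [0.482, -0.0088, 0.0889]
contact_force: [-3.3, 0.5, 11.2]
position: [0.4821, -0.0088, 0.0886]
contact_force: [-7.4, 0.8, 28.4]
```

The key is at its stop, with the force rising to 28 N after about 6 mm of travel. I'll release it, withdraw straight up and check.

```bash
{ python3 -m creep '[{"x":0,"y":0,"z":0.002,"turn":0},{"x":0,"y":0,"z":0.004,"turn":0},{"x":0,"y":0,"z":0.006,"turn":0},{"x":0,"y":0,"z":0.03,"turn":0},{"x":0,"y":0,"z":0.04,"turn":0},{"x":0,"y":0,"z":0.04,"turn":0},{"x":0,"y":0,"z":0,"turn":0},{"x":0,"y":0,"z":0,"turn":0}]'
python3 -m creep '[{"x":0,"y":0,"z":0,"turn":0},{"x":0,"y":0,"z":0,"turn":0},{"x":0,"y":0,"z":0,"turn":0}]'; } | grep -E "t:|posi|contact"
python3 - <<'E'
from h import *
c=snap('side','side6.png');W=world(c)
h=cv2.cvtColor(c['image'],cv2.COLOR_RGB2HSV).astype(int);H,S=h[...,0],h[...,1]
for n,m in (('yel',(H>20)&(H<36)&(S>130)),('grn',(H>45)&(H<80)&(S>100)),('red',((H<6)|(H>174))&(S>120))):
    m=m&(W[...,2]>.095)&(W[...,2]<.17)&(abs(W[...,0]-.58)<.13)
    print(n,m.sum(),W[m].mean(0).round(3),np.percentile(W[m][:,2],90).round(4))
E
```

```text
t: 11.05
position: [0.482, -0.0088, 0.2104]
eef_rot: [0.178, 0.984, 0.0, 0.001]
contact_force: [0.3, -0.5, -0.1]
t: 11.35
position: [0.4817, -0.0088, 0.209]
eef_rot: [0.178, 0.984, 0.0, -0.001]
contact_force: [-0.6, -0.8, 0.2]
yel 138 [ 0.655 -0.031  0.126] 0.132
grn 118 [ 0.489 -0.038  0.106] 0.1095
red 123 [ 0.517 -0.116  0.105] 0.1089
```

The green key is back up (0.109, level with the red one), the yellow tube is home and the arm is clear. Handing in.

```bash
python3 -c "
from plant import hand_in
print(hand_in())"
```

```text
the job is handed in; nothing more can be done
None
```

I pushed the yellow tube down to its hard stop, level with the blue caps, then pressed the green key fully and it came back up; the arm withdrew and I handed the job in at about 11 s, with no verdict returned.

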